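# Lid the jars before the kiln

### The arm

A 6-joint arm with a two-finger parallel gripper is mounted at the origin on the work surface. World frame = base frame: x ahead of the robot, y to its left, z up, the work surface at z = 0. Lengths are in mm, angles in rad, forces in N, time in s.
With the tool pointing down it reaches from about 275 to 725 mm from the base axis. Payload 5.6 kg.
Tool frame: the origin (TCP) lies between the finger pads; the fingertips stand 22 mm ahead of it and the grasp point (between the pads) lies 3 mm ahead of it (tcp_to_tips is the z of the fingertips in the tool frame, in mm); z points along the fingers, y is the line along which they close (so a half turn about z gives the same grasp; the last joint's range is limited). The gripper opens to 85 mm and grips with 20 to 120 N. Pads are 22 mm wide; open, the fingers measure 114 mm over their backs; the gripper's body (76 mm by 85 mm) begins 54 mm behind the grasp point. The pads swing forward as they close: fully open they stand 13 mm farther back than shut.
Start: joints at [-1.037, 0.255, 0.108, 0, -1.424, -0.285], TCP at [135.453, -533.053, 227.283] pointing down, gripper open.
Joint ranges: [-2.95, 2.95], [-1.21, 1.97], [-1.09, 1.5], [-2.87, 1.71], [-2.94, -0.07], [-3.05, 3.05]. Speed limits (rad/s): [2.57, 2.57, 3.14, 3.14, 3.14, 3.14].

### API

Orientations are given as [roll, pitch, yaw] about the fixed x, y, z axes, in that order (R = Rz(yaw) Ry(pitch) Rx(roll)).
In Python, from station import get_state, snapshot, close_job, tcp_to_tips gives the robot as it stands.
- The arm moves only by the shell command python3 -m creep 'ROWS'. ROWS is JSON, a list of rows, each an object of numbers: "claw": the opening, from 0 (shut) to 1 (fully open); "tx", "ty", "tz": the shift along the tool's x, y, z in mm; "twist": the turn about the tool's z in degrees. A call has 1 to 8 rows; each row is the pose to reach, as a shift and turn from the pose commanded when the call began, along the tool's axes at that moment; what a row does not reach only later rows make up. A row lasts 1/10 s, in which the tool goes at most 50 mm and 8.59 degrees, less where a joint would pass 70% of its speed; a pose out of reach is approached as far as the arm can. A call with a gripper value outside its range is refused whole. The fingers move at their own pace and stop on an object; the grip force is fixed at half the most. Time passes only in rows, so rows that repeat a pose let the fingers close. It gives the time, the measured TCP pose, the force, the opening and the grip force at its end, in the units of the state.
- get_state(): the state, without advancing time (a new reading comes with each control period).
- snapshot(name): name is "scene" or "top" or "wrist"; returns a dict with "pixels" (480x640x3 uint8, red, green, blue), "z_map" (480x640 float32, mm along the optical axis (not along the pixel's ray), 0 where there is no reading), "camera_matrix" (3x3 intrinsics, pixels), "cam_to_world" (4x4, takes a point from camera to world coordinates). Camera axes: x right, y up, looking along -z (the intrinsics and any distortion apply to the point x, -y, -z); pixel columns grow to the right and rows downward; lengths in mm; the calibration is good to about 2 mm. A picture is of the moment at which its call begins.
- close_job(): hands the job in; it is judged then, once.
The state is a dict: "clock": time; "joints": joint angles; "qvel": joint speeds; "joint_torque": joint torques, N m; "ee_pos": TCP position; "orientation": TCP orientation; "contact_force": force on the tool from outside, world axes, zero at the start; "wrist_torque": the same for the moment, N m; "opening": opening from 0.0 (shut) to 1.0 (fully open); "gripper_force": force on a finger pad.
Only numpy, scipy, OpenCV 4.12 (cv2) and the standard library are available. Lean on these libraries where they do the work, as an engineer would, in place of code of your own. Each camera call takes 0.05 s, during which the arm holds its last target. There are 200 camera calls.

### The job

The lids are to dry and be fired on the jars they were made for: put each of the four clay lids on the jar of its own shape and size, fully seated with its flange inside the mouth and its sides in line with the jar. Set the lids down, do not drop them; leave the jars standing where they are, and do not disturb the blue mug or the flowerpot.

Things in the scene. Friction and masses are not known exactly. Their poses are not given: they have to be found in the camera images.
- jar_large: Large round clay jar, open at the top: outside 90 mm across, mouth 78 mm across; 100 mm high, walls 6 mm, grey-brown dry clay. Loose, stands upright on a white board 18 mm thick. Origin: centre of its underside; z up.
- jar_small: Small round clay jar, open at the top: outside 68 mm across, mouth 56 mm across; 80 mm high, walls 6 mm, grey-brown dry clay. Loose, stands upright on a white board 18 mm thick. Origin: centre of its underside; z up.
- jar_square: Square clay jar, open at the top: outside 80 x 80 mm, mouth 66 x 66 mm; x and y run along its sides; 70 mm high, walls 7 mm, grey-brown dry clay. Loose, stands upright on a white board 18 mm thick. Origin: centre of its underside; z up.
- jar_oblong: Oblong clay jar, open at the top: outside 104 mm (along its x) x 64 mm (along its y), mouth 90 x 50 mm; 60 mm high, walls 7 mm, grey-brown dry clay. Loose, stands upright on a white board 18 mm thick. Origin: centre of its underside; z up.
- lid_large: Lid of the large round jar: round plate 92 mm across; flange 62 mm at the foot, 68 mm under the plate; round knob, head 28 mm across. Origin: centre of the flange underside; above it (z): flange 0-10 mm, plate 10-18, narrow neck 18-27, grip head 27-42. Lies loose, grip up, on the other board. Seated, its origin is 90 mm above that of its jar.
- lid_small: Lid of the small round jar: round plate 70 mm across; flange 40 mm at the foot, 46 mm under the plate; round knob, head 28 mm across. Origin: centre of the flange underside; above it (z): flange 0-10 mm, plate 10-18, narrow neck 18-27, grip head 27-42. Lies loose, grip up, on the other board. Seated, its origin is 70 mm above that of its jar.
- lid_square: Lid of the square jar: plate 82 x 82 mm; flange 52 x 52 mm at the foot, 58 x 58 at the plate; square knob, head 26 x 26 mm; x, y along its sides; fits in any quarter turn. Origin: centre of the flange underside; above it (z): flange 0-10 mm, plate 10-18, narrow neck 18-27, grip head 27-42. Lies loose, grip up, on the other board. Seated, its origin is 60 mm above that of its jar.
- lid_oblong: Lid of the oblong jar: plate 106 (x) by 66 mm (y); flange 76 x 36 mm at the foot, 82 x 42 at the plate; bar grip 46 mm (x) by 16 mm (y): grasp across y; fits either way round. Origin: centre of the flange underside; above it (z): flange 0-10 mm, plate 10-18, narrow neck 18-27, grip head 27-42. Lies loose, grip up, on the other board. Seated, its origin is 50 mm above that of its jar.
- mug: Bystander: blue glazed mug, 70 mm across and 85 mm high with a side handle (at its +y), on the table between the two boards. Origin: centre of its underside.
- flowerpot: Bystander: small empty terracotta flowerpot, 74 mm across the rim and 65 mm high, on the table between the two boards. Origin: centre of its underside.
Mind the look-alikes: they are no part of the job. What is shaped like the lid_oblong but red is not meant. Leave any green look-alike of the lid_square alone.

How it is judged (in metres and radians):
At the end, for the whole second after the job is handed in: Each lid is at rest and level (0.06 rad) on its own upright jar, plate on the rim (height within 3 mm), centred within 8 mm; the square and oblong lids have their sides in line with the jar within 0.2 rad (any quarter turn; either way round) (horizontal distance between lid_large and jar_large below 0.008 m and z of lid_large in the frame of jar_large between 0.087 and 0.093 m and angle between each of lid_large, jar_large, lid_small, jar_small, lid_square, jar_square, lid_oblong, jar_oblong's own z axis and vertical below 0.06 rad and linear speed of each of lid_large, jar_large, lid_small, jar_small, lid_square, jar_square, lid_oblong, jar_oblong below 0.02 m/s and horizontal distance between lid_small and jar_small below 0.008 m and z of lid_small in the frame of jar_small between 0.067 and 0.073 m and horizontal distance between lid_square and jar_square below 0.008 m and z of lid_square in the frame of jar_square between 0.057 and 0.063 m and (angle between the x axis of lid_square and the x axis of jar_square, either way round below 0.2 rad or angle between the x axis of lid_square and the y axis of jar_square, either way round below 0.2 rad) and horizontal distance between lid_oblong and jar_oblong below 0.008 m and z of lid_oblong in the frame of jar_oblong between 0.047 and 0.053 m and angle between the x axis of lid_oblong and the x axis of jar_oblong, either way round below 0.2 rad); the robot touches nothing.
It fails at once if a lid is dropped (falls freely by more than about 15 mm) ((contact force between the fingers and lid_large below 0.05 N and linear speed of lid_large above 0.55 m/s) or (contact force between the fingers and lid_small below 0.05 N and linear speed of lid_small above 0.55 m/s) or (contact force between the fingers and lid_square below 0.05 N and linear speed of lid_square above 0.55 m/s) or (contact force between the fingers and lid_oblong below 0.05 N and linear speed of lid_oblong above 0.55 m/s)).
It fails at once if a jar is shifted by more than 30 mm or tipped (distance of any of jar_large, jar_small, jar_square, jar_oblong from where it was at the start of the episode above 0.03 m or angle between any of jar_large, jar_small, jar_square, jar_oblong's own z axis and vertical above 0.35 rad).
It fails at once if the mug or the flowerpot is moved by more than 30 mm (distance of any of mug, flowerpot from where it was at the start of the episode above 0.03 m).
It also fails if it takes over 118 s, if anything falls off the work surface, if the arm or the gripper's body presses on something with over 40 N, if the wrist force passes 120 N, or if a joint passes its speed limit or range.

## Working session

There is one attempt and no reset: what is moved stays moved. The work goes in short steps, Python scripts to look and compute and a shell command to move; the robot and the scene stay as the last step left them, time stands still between calls to the robot, and variables do not carry over. Pictures are saved under pics/ and viewed, at most 17 in all, crops included, and the job is handed in when it is done.

```bash
mkdir -p pics; ls; python3 - <<'E'
from station import *
import cv2,numpy as np
print(get_state(), tcp_to_tips)
for n in ["scene","top"]:
    s=snapshot(n); np.savez(n+"0.npz",**s)
    cv2.imwrite(f"pics/{n}0.png",s["pixels"][:,:,::-1]); print(s["camera_matrix"],s["cam_to_world"].round(3))
E
```

```text
pics
{'clock': 0.0, 'joints': array([-1.03742959e+00,  2.55772069e-01,  1.06982959e-01, -5.09690669e-04,
       -1.42392154e+00, -2.84583588e-01]), 'qvel': array([ 9.94588757e-04,  1.64390584e-03,  3.13043696e-04, -5.28930266e-04,
        8.17279158e-05,  7.79358485e-04]), 'joint_torque': array([ 7.22769491e-04, -3.86633599e+01,  2.37949902e+01,  5.36540285e+00,
       -6.11951051e-03,  2.86108536e-05]), 'ee_pos': array([ 135.34999529, -532.54620386,  226.36872713]), 'orientation': array([ 3.13961379e+00, -5.36808392e-05, -2.89288452e+00]), 'contact_force': array([-0.0840092 , -0.33768815, -0.08720399]), 'wrist_torque': array([0.03408874, 0.02820587, 0.01472991]), 'gripper_force': 0.0, 'opening': 0.9967879446370395} 22.0
[[472.69042201   0.         325.7572174 ]
 [  0.         472.69042201 244.2933129 ]
 [  0.           0.           1.        ]] [[-7.570000e-01 -4.050000e-01  5.130000e-01  1.050933e+03]
 [ 6.540000e-01 -4.910000e-01  5.760000e-01  5.849270e+02]
 [ 1.900000e-02  7.710000e-01  6.360000e-01  8.177050e+02]
 [ 0.000000e+00  0.000000e+00  0.000000e+00  1.000000e+00]]
[[622.79054199   0.         325.00247362]
 [  0.         622.79054199 240.27161217]
 [  0.           0.           1.        ]] [[-1.000000e-02  9.840000e-01 -1.790000e-01  1.264180e+02]
 [-1.000000e+00 -8.000000e-03  1.600000e-02 -9.571600e+01]
 [ 1.500000e-02  1.800000e-01  9.840000e-01  1.800536e+03]
 [ 0.000000e+00  0.000000e+00  0.000000e+00  1.000000e+00]]
```

View pics/scene0.png

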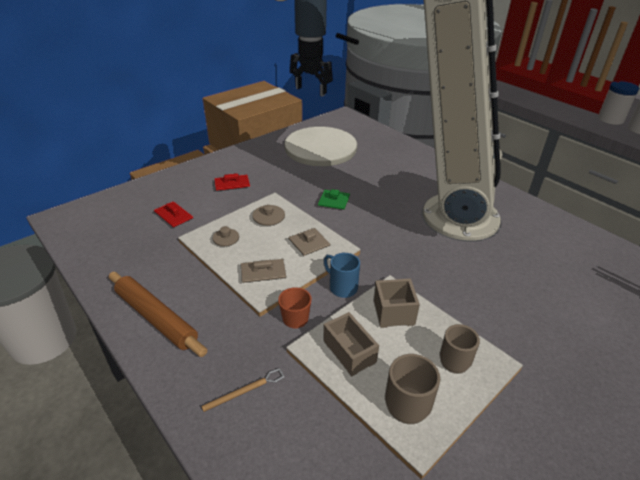

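View pics/top0.png

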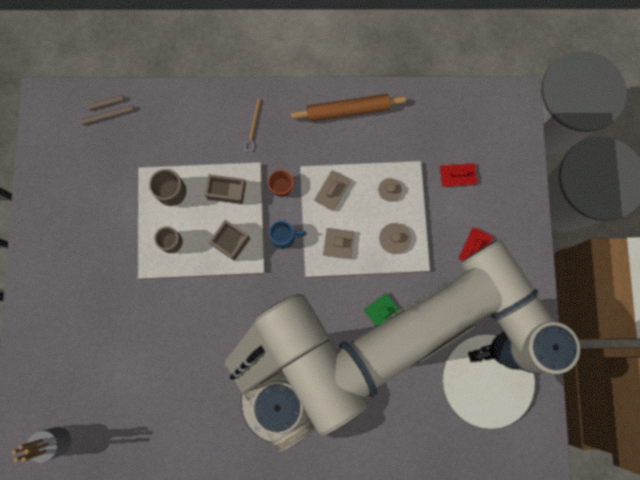

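The pictures show the lids on the right board in the top view: oblong (333,190), small round (391,189), square (340,243), large round (396,237). The jars are on the left board: large (167,186), oblong (226,188), small (168,239), square (230,240). The mug (282,234) and flowerpot (281,183) stand between them.

Candidates for lid_oblong:
- clay (333,190): chosen
- red (458,175)
- red (476,245)

Candidates for lid_square:
- clay (340,243): chosen
- green (381,309)

The two round lids are told apart by plate diameter. Next I measure them and make a close crop.

```bash
cat > h.py <<'E'
import numpy as np,cv2
from station import *
def world(s):
    K=s["camera_matrix"];T=s["cam_to_world"];v,u=np.mgrid[:480,:640];d=s["z_map"].astype(float)
    p=np.stack([(u-K[0,2])/K[0,0]*d,-(v-K[1,2])/K[1,1]*d,-d],-1)
    return p@T[:3,:3].T+T[:3,3]
def ray(s,uv,z):
    K=s["camera_matrix"];T=s["cam_to_world"];uv=np.atleast_2d(np.asarray(uv,float))
    r=np.c_[(uv[:,0]-K[0,2])/K[0,0],-(uv[:,1]-K[1,2])/K[1,1],-np.ones(len(uv))]@T[:3,:3].T
    return T[:3,3]+r*((z-T[2,3])/r[:,2])[:,None]
def go(x,y,z,yaw=None):
    """print tool-frame shift to world TCP target; yaw = world yaw of tool y (closing line), deg, mod 180"""
    st=get_state();p=st["ee_pos"];a=st["orientation"][2]
    d=np.array([x,y,z])-p;c,s_=np.cos(a),np.sin(a)
    tw=0
    if yaw is not None:
        tw=-((yaw-(np.degrees(a)-90)+90)%180-90)
    print("tx %.1f ty %.1f tz %.1f twist %.1f"%(d[0]*c+d[1]*s_,d[0]*s_-d[1]*c,-d[2],tw),"j6 %.2f"%st["joints"][5])
E
python3 - <<'E'
from h import *
s=dict(np.load("top0.npz"));P=world(s)
b=s["pixels"].astype(int)
print("board z",P[215:225,240:250,2].mean(),P[215:225,370:376,2].mean(),P[215:225,370:376,2].std())
for n,(u,v,r,z) in dict(lid_oblong=(333,190,25,36),lid_small=(391,189,20,36),lid_square=(340,243,22,36),lid_large=(396,237,24,36),jar_large=(167,186,26,118),jar_oblong=(226,188,26,78),jar_small=(168,239,20,98),jar_square=(230,240,26,88),mug=(283,234,24,85),pot=(281,183,22,65)).items():
    q=P[v-r:v+r,u-r:u+r].reshape(-1,3); q=q[abs(q[:,2]-z)<(6 if z<50 else 8)]
    R=cv2.minAreaRect(q[:,:2].astype(np.float32)); print(n,len(q),np.round(R[0],1),np.round(R[1],1),round(R[2],1),q[:,2].mean().round(1), q[:,2].std().round(1))
c=cv2.resize(s["pixels"][140:290,125:445,::-1],None,fx=2.5,fy=2.5,interpolation=cv2.INTER_CUBIC);cv2.imwrite("pics/crop.png",c)
E
```

```text
board z 16.502825041790647 17.382175940177987 4.3426390019414685
lid_oblong 587 [ 593.4 -143.1] [ 79.9 122.2] 53.2 35.4 3.0
lid_small 276 [ 591.4 -322.7] [118.4  69.4] 33.6 35.4 3.1
lid_square 560 [ 437.6 -173.3] [100.   85.3] 81.4 35.4 3.1
lid_large 544 [ 456.6 -327.6] [92.3 94.6] 69.8 35.3 2.9
jar_large 228 [596.6 320.2] [91.1 86.2] 45.0 116.5 3.5
jar_oblong 298 [597.5 161.1] [106.1  68.3] 81.7 76.7 3.8
jar_small 167 [446.3 315.4] [66.1 65.9] 48.8 96.8 3.5
jar_square 275 [446.6 145.4] [81.7 79.9] 54.9 87.1 3.5
mug 120 [462.4  -4.2] [73. 69.] 52.8 83.4 3.7
pot 123 [615.7   1.5] [72.2 71.5] 80.6 63.4 3.2
```

View pics/crop.png

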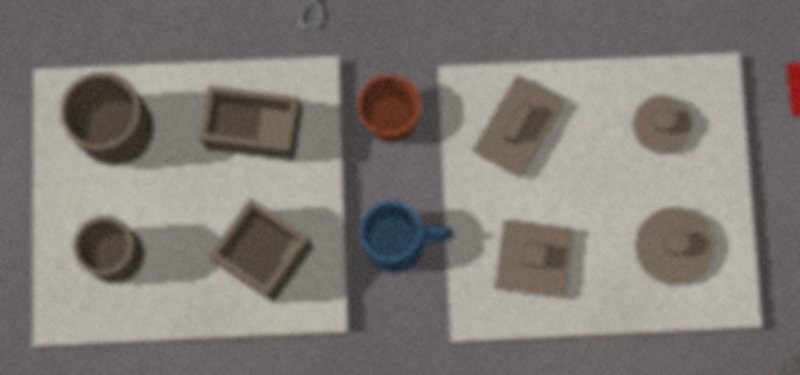

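```bash
python3 - <<'E'
from h import *
go(480,-250,400,90)
E
```

```text
tx -403.6 ty 189.1 tz -173.5 twist 14.3 j6 -0.28
```

```bash
python3 -m creep '[{"tx":-404,"ty":189,"tz":-174,"twist":14,"claw":1},{"tx":-404,"ty":189,"tz":-174,"twist":14,"claw":1},{"tx":-404,"ty":189,"tz":-174,"twist":14,"claw":1},{"tx":-404,"ty":189,"tz":-174,"twist":14,"claw":1},{"tx":-404,"ty":189,"tz":-174,"twist":14,"claw":1},{"tx":-404,"ty":189,"tz":-174,"twist":14,"claw":1},{"tx":-404,"ty":189,"tz":-174,"twist":14,"claw":1},{"tx":-404,"ty":189,"tz":-174,"twist":14,"claw":1}]'
python3 - <<'E'
from h import *
go(480,-250,400,90)
E
```

```text
clock: 0.9
ee_pos: [421.9, -297.6, 371.8]
orientation: [3.141, -0.0, -3.137]
contact_force: [0.2, -1.2, -0.2]
opening: 1.0
gripper_force: 0.0
tx -58.4 ty 47.3 tz -28.2 twist 0.3 j6 -1.26
```

```bash
python3 -m creep '[{"tx":-58,"ty":47,"tz":-28},{"tx":-58,"ty":47,"tz":-28},{"tx":-58,"ty":47,"tz":-28},{"tx":-58,"ty":47,"tz":-28}]'
python3 - <<'E'
from h import *
s=snapshot("wrist");np.savez("w1.npz",**s);cv2.imwrite("pics/w1.png",s["pixels"][:,:,::-1]);print(get_state()["joints"],s["cam_to_world"].round(2),s["camera_matrix"])
E
```

```text
[-3.02965405e-01  1.95741641e-01  3.97947439e-01 -1.24529654e-03
 -1.76996440e+00 -1.25956765e+00] [[-1.0000e-02 -9.6000e-01 -2.9000e-01  3.4845e+02]
 [ 1.0000e+00 -1.0000e-02 -0.0000e+00 -2.9775e+02]
 [-0.0000e+00 -2.9000e-01  9.6000e-01  5.1788e+02]
 [ 0.0000e+00  0.0000e+00  0.0000e+00  1.0000e+00]] [[389.56067705   0.         317.43518602]
 [  0.         389.56067705 242.58038631]
 [  0.           0.           1.        ]]$[0]: bad value
```

View pics/w1.png

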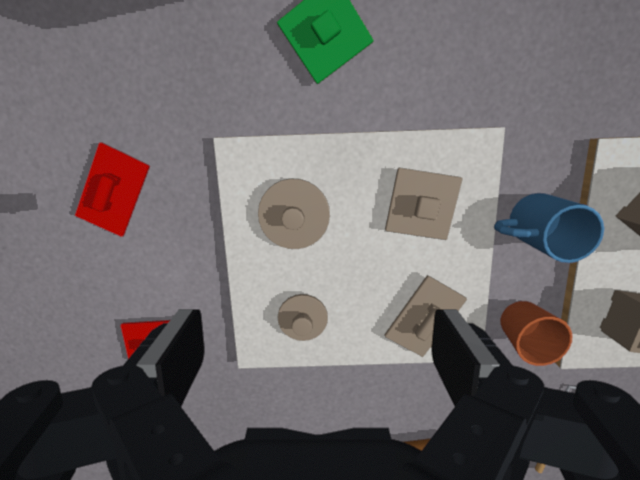

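The wrist view shows the large lid (293,214), square lid (425,203), small lid (302,317) and oblong lid (428,315); the red and green look-alikes are off the board. The last move was refused because its rows had no claw value, but this view is good enough to measure from.

```bash
cat >> h.py <<'E'
def blobs(s,zs):
    """clay blobs; zs: dict name->(u,v,z plane)"""
    p=cv2.medianBlur(s["pixels"],3).astype(int)
    m=((p[...,0]-p[...,2]>14)&(p[...,0]<175)&(p[...,0]-p[...,1]<45)).astype(np.uint8)
    m=cv2.morphologyEx(m,cv2.MORPH_OPEN,np.ones((3,3)));n,l=cv2.connectedComponents(m)
    for k,(u,v,z) in zs.items():
        i=l[v,u]
        if not i: print(k,"none",p[v,u]);continue
        c=max(cv2.findContours((l==i).astype(np.uint8),cv2.RETR_EXTERNAL,cv2.CHAIN_APPROX_NONE)[0],key=len)[:,0]
        q=ray(s,c,z)[:,:2].astype(np.float32);R=cv2.minAreaRect(q);C=cv2.minEnclosingCircle(q)
        M=cv2.moments(q.reshape(-1,1,2))
        print(k,"rect",np.round(R[0],1),np.round(R[1],1),round(R[2],1),"circ",np.round(C[0],1),round(C[1],1),"mom",round(M["m10"]/M["m00"],1),round(M["m01"]/M["m00"],1))
    return m
E
python3 - <<'E'
from h import *
s=dict(np.load("w1.npz"));p=s["pixels"]
for uv in [(293,190),(440,185),(270,260),(240,300),(310,305),(460,205)]: print(uv,p[uv[1],uv[0]])
blobs(s,dict(large=(293,190,36),square=(440,185,36),small=(315,305,36),oblong=(435,290,36)))
P=world(s);print(P[310,240],P[190,293,2])
E
```

```text
(293, 190) [141 127 112]
(440, 185) [141 129 113]
(270, 260) [193 192 188]
(240, 300) [192 190 186]
(310, 305) [138 125 111]
(460, 205) [190 189 185]
large rect [ 456.1 -327.8] [89.1 90.1] 0.3 circ [ 455.8 -328. ] 45.8 mom 456.1 -327.8
square rect [ 442.3 -165.5] [81.8 81. ] 81.6 circ [ 442.4 -166.1] 55.9 mom 442.3 -165.4
small rect [ 600.3 -317.2] [69.8 67.3] 0.3 circ [ 600.6 -318.1] 35.2 mom 600.7 -317.5
oblong rect [ 599.  -149.8] [ 67.7 105.8] 60.2 circ [ 598.5 -150.6] 59.9 mom 598.2 -153.6
[ 598.79414276 -406.23193625   17.58875171] 35.03760281277658
```

```bash
python3 -m creep '[{"tx":-40,"ty":533,"tz":-58,"twist":0,"claw":1},{"tx":-40,"ty":533,"tz":-58,"twist":0,"claw":1},{"tx":-40,"ty":533,"tz":-58,"twist":0,"claw":1},{"tx":-40,"ty":533,"tz":-58,"twist":0,"claw":1},{"tx":-40,"ty":533,"tz":-58,"twist":0,"claw":1},{"tx":-40,"ty":533,"tz":-58,"twist":0,"claw":1},{"tx":-40,"ty":533,"tz":-58,"twist":0,"claw":1},{"tx":-40,"ty":533,"tz":-58,"twist":0,"claw":1}]'
python3 -m creep '[{"tx":0,"ty":160,"tz":0,"twist":0,"claw":1},{"tx":0,"ty":160,"tz":0,"twist":0,"claw":1},{"tx":0,"ty":160,"tz":0,"twist":0,"claw":1},{"tx":0,"ty":160,"tz":0,"twist":0,"claw":1},{"tx":0,"ty":160,"tz":0,"twist":0,"claw":1},{"tx":0,"ty":160,"tz":0,"twist":0,"claw":1}]'
python3 - <<'E'
from h import *
s=snapshot("wrist");np.savez("w2.npz",**s);cv2.imwrite("pics/w2.png",s["pixels"][:,:,::-1]);print(get_state()["joints"])
P=world(s)
for n,z in dict(large=118,oblong=78,small=98,square=88).items():
    m=(abs(P[...,2]-z)<3.5)&(P[...,1]>60)&(P[...,0]>300)
E
```

```text
clock: 1.75
ee_pos: [448.3, 99.4, 414.5]
orientation: [3.142, -0.0, -3.137]
contact_force: [1.2, 1.0, -0.6]
opening: 1.004
gripper_force: 0.0
clock: 2.35
ee_pos: [448.2, 256.9, 414.3]
orientation: [-3.141, -0.0, -3.137]
contact_force: [-0.5, -0.5, -0.1]
opening: 0.999
gripper_force: 0.0
[ 8.23512969e-01  2.15795408e-01  5.30237324e-01  3.90029810e-04
 -1.88481660e+00 -2.39057736e+00]
```

View pics/w2.png

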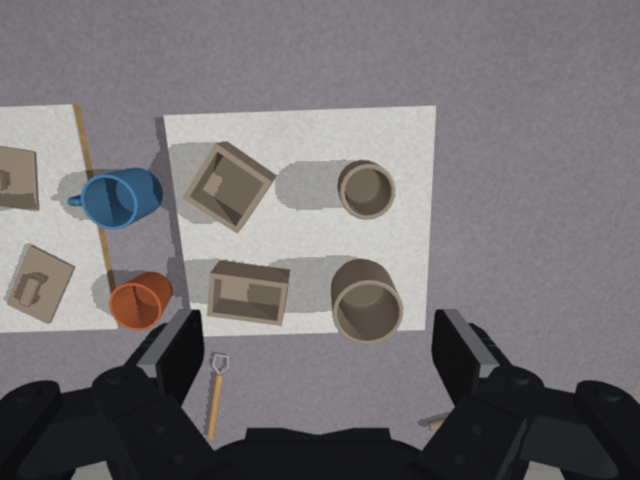

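The view shows the jars unobstructed: square (230,186), small (367,189), oblong (248,297), large (367,311). The oblong lid is also fully visible at (40,285).

```bash
python3 - <<'E'
from h import *
s=dict(np.load("w2.npz"));P=world(s)
K=np.ones((3,3))
for n,(u,v,r,z) in dict(large=(367,311,45,118),oblong=(248,297,48,78),small=(367,189,36,98),square=(230,186,50,88)).items():
    m=np.zeros((480,640),np.uint8);w=np.zeros_like(m);w[v-r:v+r,u-r:u+r]=1
    m=((P[...,2]>z-4)&(P[...,2]<z+8)&(w>0)).astype(np.uint8)
    m=cv2.morphologyEx(m,cv2.MORPH_OPEN,np.ones((2,2)))
    k,l,st,_=cv2.connectedComponentsWithStats(m);i=1+st[1:,4].argmax();m=(l==i).astype(np.uint8)
    c=np.argwhere(m)[:,::-1];q=ray(s,c,z)[:,:2].astype(np.float32)
    R=cv2.minAreaRect(q);C=cv2.minEnclosingCircle(q)
    print(n,len(q),"rect",np.round(R[0],1),np.round(R[1],1),round(R[2],1),"circ",np.round(C[0],1),round(C[1],1),"zmean",P[...,2][m>0].mean().round(1))
blobs(s,dict(oblonglid=(55,270,36)))
# mug/pot from wrist
E
```

```text
large 994 rect [599.8 321.4] [89.9 88.7] 20.3 circ [599.7 321.2] 45.4 zmean 102.7
oblong 1259 rect [601.5 162.4] [104.1  65.5] 81.8 circ [601.4 162.5] 60.4 zmean 72.7
small 813 rect [451.4 317.4] [66.5 66.5] 45.7 circ [451.2 317.4] 33.8 zmean 87.0
square 1484 rect [450.7 147.1] [80.1 80.8] 55.4 circ [450.5 147.3] 55.3 zmean 85.3
oblonglid rect [ 599.6 -146.6] [ 66.5 107.9] 59.5 circ [ 599.4 -146.3] 61.2 mom 599.5 -146.6
```

```bash
python3 - <<'E'
from h import *
go(442.3,-165.5,200,81.6)
E
```

```text
tx 7.5 ty -421.9 tz 214.7 twist 8.6 j6 -2.39
```

```bash
python3 -m creep '[{"tx":7,"ty":-422,"tz":215,"twist":9,"claw":1},{"tx":7,"ty":-422,"tz":215,"twist":9,"claw":1},{"tx":7,"ty":-422,"tz":215,"twist":9,"claw":1},{"tx":7,"ty":-422,"tz":215,"twist":9,"claw":1},{"tx":7,"ty":-422,"tz":215,"twist":9,"claw":1},{"tx":7,"ty":-422,"tz":215,"twist":9,"claw":1},{"tx":7,"ty":-422,"tz":215,"twist":9,"claw":1},{"tx":7,"ty":-422,"tz":215,"twist":9,"claw":1}]'
python3 - <<'E'
from h import *
go(442.3,-165.5,90,81.6)
E
```

```text
clock: 3.2
ee_pos: [442.7, -101.9, 232.9]
orientation: [3.141, 0.002, 2.987]
contact_force: [1.6, -0.1, 0.3]
opening: 0.998
gripper_force: 0.0
tx -9.4 ty -62.9 tz 142.9 twist -0.4 j6 -1.85
```

```bash
python3 -m creep '[{"tx":-9,"ty":-63,"tz":40,"twist":0,"claw":1},{"tx":-9,"ty":-63,"tz":40,"twist":0,"claw":1},{"tx":-9,"ty":-63,"tz":80,"twist":0,"claw":1},{"tx":-9,"ty":-63,"tz":120,"twist":0,"claw":1},{"tx":-9,"ty":-63,"tz":143,"twist":0,"claw":1},{"tx":-9,"ty":-63,"tz":143,"twist":0,"claw":1}]'
python3 - <<'E'
from h import *
go(442.3,-165.5,62,81.6)
s=snapshot("wrist");cv2.imwrite("pics/w3.png",s["pixels"][:,:,::-1])
E
```

```text
clock: 3.8
ee_pos: [439.9, -163.4, 87.4]
orientation: [-3.142, -0.006, 2.986]
contact_force: [-1.2, -0.3, -0.7]
opening: 1.002
gripper_force: 0.0
tx -2.7 ty -1.7 tz 25.4 twist -0.5 j6 -1.70
```

View pics/w3.png

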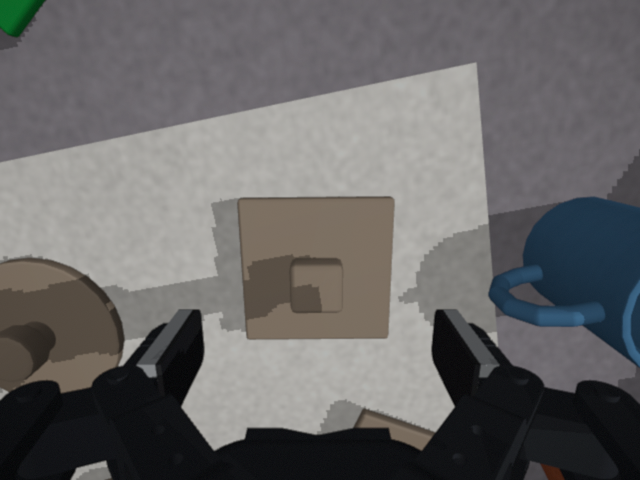

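The knob (317,285) is centred between the fingers and square to them. I descend and grip.

```bash
python3 -m creep '[{"tx":-2,"ty":-1,"tz":15,"twist":0,"claw":1},{"tx":-2,"ty":-1,"tz":25,"twist":0,"claw":1},{"tx":-2,"ty":-1,"tz":25,"twist":0,"claw":0.5},{"tx":-2,"ty":-1,"tz":25,"twist":0,"claw":0},{"tx":-2,"ty":-1,"tz":25,"twist":0,"claw":0},{"tx":-2,"ty":-1,"tz":25,"twist":0,"claw":0},{"tx":-2,"ty":-1,"tz":25,"twist":0,"claw":0},{"tx":-2,"ty":-1,"tz":25,"twist":0,"claw":0}]'
```

```text
clock: 4.65
ee_pos: [445.1, -163.9, 65.0]
orientation: [3.142, 0.0, 2.989]
contact_force: [-0.1, 0.8, 0.7]
opening: 0.005
gripper_force: 0.0
```

```bash
python3 - <<'E'
from h import *
print(get_state())
s=snapshot("wrist");cv2.imwrite("pics/w4.png",s["pixels"][:,:,::-1])
E
```

```text
{'clock': 4.65, 'joints': array([-2.12666444e-02,  2.25435621e-01, -3.69517011e-01,  3.04307945e-05,
       -9.75531533e-01, -1.70209967e+00]), 'qvel': array([ 0.00155285,  0.00250847, -0.00190563, -0.00096441,  0.00052172,
        0.00056204]), 'joint_torque': array([-1.09929686e-03, -3.31405342e+01,  1.99656111e+01,  4.50127199e+00,
       -1.42674322e-03,  1.98986078e-05]), 'ee_pos': array([ 445.05713397, -163.91044732,   64.99235969]), 'orientation': array([3.14157677e+00, 3.12774124e-04, 2.98903973e+00]), 'contact_force': array([-0.12939703,  0.84277275,  0.73066453]), 'wrist_torque': array([ 0.00563302,  0.00603371, -0.00853958]), 'gripper_force': 0.0, 'opening': 0.004665147292420853}
```

View pics/w4.png

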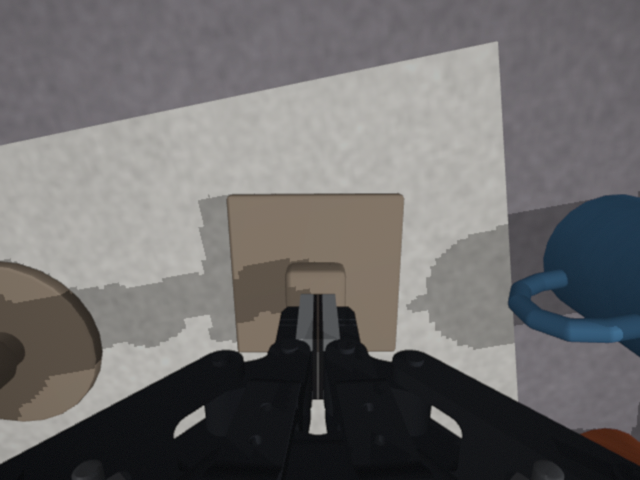

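The closed fingers (317,300) ended up beside or above the knob (316,275). I check heights and positions.

```bash
python3 - <<'E'
from h import *
s=snapshot("wrist");P=world(s)
print(s["cam_to_world"].round(2))
for uv in [(316,266),(316,275),(316,285),(305,298),(317,298),(317,310),(317,350),(300,215),(300,240),(450,330)]: print(uv,P[uv[1],uv[0]].round(1),s["pixels"][uv[1],uv[0]])
# plate corners top
print(ray(s,[(228,194),(404,194),(397,351),(238,351)],36).round(1)); print(ray(s,[(288,263),(343,263)],60).round(1))
E
```

```text
[[ 1.5000e-01 -9.5000e-01 -2.8000e-01  3.7240e+02]
 [ 9.9000e-01  1.4000e-01  4.0000e-02 -1.5258e+02]
 [-0.0000e+00 -2.9000e-01  9.6000e-01  2.1097e+02]
 [ 0.0000e+00  0.0000e+00  0.0000e+00  1.0000e+00]]
(316, 266) [ 429.6 -162.1   53.3] [79 71 62]
(316, 275) [ 431.5 -162.3   58.8] [126 114  99]
(316, 285) [ 435.6 -163.    59.7] [129 116 102]
(305, 298) [ 432.8 -166.6   77.3] [84 85 88]
(317, 298) [ 434.2 -162.3   75.8] [16 16 19]
(317, 310) [ 433.9 -162.2   86.5] [18 17 18]
(317, 350) [ 437.3 -162.7  106.5] [24 24 25]
(300, 215) [ 410.3 -166.6   35.2] [129 117 103]
(300, 240) [ 421.8 -168.5   36.4] [129 116 101]
(450, 330) [491.1 -96.4  17.8] [136 135 132]
[[ 395.6 -197.1   36. ]
 [ 407.7 -118.5   36. ]
 [ 487.8 -129.2   36. ]
 [ 475.5 -209.6   36. ]]
[[ 424.1 -172.8   60. ]
 [ 427.5 -150.5   60. ]]
```

The fingertips' depth puts them near z 76, above the knob top (60), so the reported TCP sits about 10 mm below the tips instead of 22 mm above them. I trust the camera here. I open, descend about 26 mm and measure again before closing.

```bash
python3 -m creep '[{"tx":0,"ty":0,"tz":0,"twist":0,"claw":1},{"tx":0,"ty":0,"tz":0,"twist":0,"claw":1},{"tx":0,"ty":0,"tz":0,"twist":0,"claw":1},{"tx":0,"ty":0,"tz":0,"twist":0,"claw":1},{"tx":3,"ty":0,"tz":10,"twist":0,"claw":1},{"tx":3,"ty":0,"tz":26,"twist":0,"claw":0.6},{"tx":3,"ty":0,"tz":26,"twist":0,"claw":0.5},{"tx":3,"ty":0,"tz":26,"twist":0,"claw":0.5}]'
python3 - <<'E'
from h import *
s=snapshot("wrist");P=world(s);np.savez("w5.npz",**s)
print(get_state()["ee_pos"],get_state()["opening"],get_state()["contact_force"])
d=s["z_map"];m=(P[...,2]>38)&(P[...,1]<-135)&(P[...,1]>-195)&(P[...,0]>415)&(P[...,0]<450)&(s["pixels"].astype(int).ptp(-1)<8 if hasattr(s["pixels"],'ptp') else np.ptp(s["pixels"].astype(int),axis=-1)<9)
q=P[m];print(len(q),np.percentile(q[:,2],[0,1,5,20]).round(1));o=q[q[:,2].argsort()][:200:20];print(o.round(1))
cv2.imwrite("pics/w5.png",s["pixels"][:,:,::-1])
E
```

```text
clock: 5.55
ee_pos: [441.5, -163.5, 38.5]
orientation: [-3.141, -0.001, 2.989]
contact_force: [0.0, 0.1, -0.4]
opening: 0.497
gripper_force: 0.0
[ 442.08601323 -163.54455397   38.97143461] 0.4966917207581401 [0.33196486 0.07196227 0.24634937]
25906 [45.2 50.8 61.8 89.7]
[[ 434.1 -183.9   45.2]
 [ 436.9 -184.3   46.6]
 [ 430.1 -183.3   47.3]
 [ 427.4 -183.    47.9]
 [ 448.  -142.8   48.3]
 [ 426.2 -188.9   48.6]
 [ 426.5 -188.1   49. ]
 [ 446.7 -142.3   49.2]
 [ 431.2 -183.5   49.5]
 [ 428.2 -182.9   49.8]]
```

View pics/w5.png

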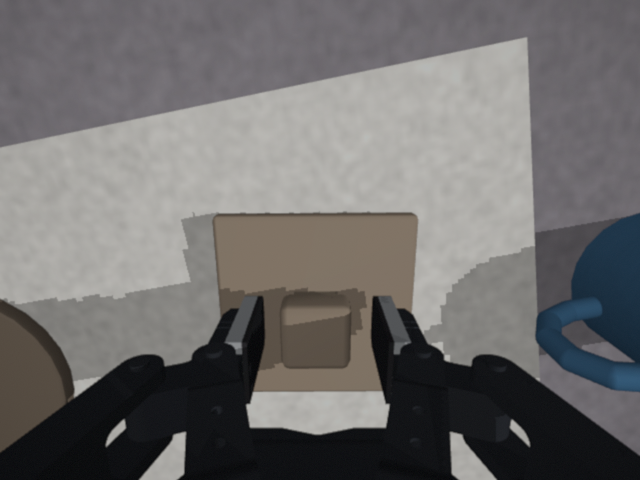

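Knob (316,330) now sits between the pads; the tips are at z≈47. I go 5 mm lower and close.

```bash
python3 -m creep '[{"tx":0,"ty":0,"tz":5,"twist":0,"claw":0.5},{"tx":0,"ty":0,"tz":5,"twist":0,"claw":0},{"tx":0,"ty":0,"tz":5,"twist":0,"claw":0},{"tx":0,"ty":0,"tz":5,"twist":0,"claw":0},{"tx":0,"ty":0,"tz":5,"twist":0,"claw":0},{"tx":0,"ty":0,"tz":5,"twist":0,"claw":0}]'
```

```text
clock: 6.2
ee_pos: [442.1, -163.4, 33.9]
orientation: [3.142, 0.0, 2.989]
contact_force: [0.6, 0.4, 1.1]
opening: 0.29
gripper_force: 59.1
```

```bash
python3 -m creep '[{"tx":0,"ty":0,"tz":-20,"twist":0,"claw":0},{"tx":0,"ty":0,"tz":-60,"twist":0,"claw":0},{"tx":0,"ty":0,"tz":-100,"twist":0,"claw":0},{"tx":0,"ty":0,"tz":-150,"twist":0,"claw":0},{"tx":0,"ty":0,"tz":-150,"twist":0,"claw":0}]'
python3 - <<'E'
from h import *
go(450.6,147.2,184,55.4)
E
```

```text
clock: 6.7
ee_pos: [445.8, -164.7, 190.8]
orientation: [-3.14, 0.013, 2.99]
contact_force: [0.5, -1.0, -0.8]
opening: 0.292
gripper_force: 59.3
tx 42.4 ty 309.0 tz 6.8 twist 25.9 j6 -1.70
```

```bash
python3 -m creep '[{"tx":3,"ty":20,"tz":0,"twist":3,"claw":0},{"tx":9,"ty":60,"tz":0,"twist":8,"claw":0},{"tx":16,"ty":105,"tz":0,"twist":14,"claw":0},{"tx":22,"ty":150,"tz":0,"twist":20,"claw":0},{"tx":28,"ty":195,"tz":0,"twist":26,"claw":0},{"tx":35,"ty":240,"tz":0,"twist":26,"claw":0},{"tx":40,"ty":285,"tz":0,"twist":26,"claw":0},{"tx":42,"ty":309,"tz":0,"twist":26,"claw":0}]'
python3 -m creep '[{"tx":0,"ty":0,"tz":0,"twist":0,"claw":0},{"tx":0,"ty":0,"tz":0,"twist":0,"claw":0}]'
python3 - <<'E'
from h import *
go(450.6,147.2,94,55.4);s=snapshot("wrist");np.savez("w6.npz",**s);cv2.imwrite("pics/w6.png",s["pixels"][:,:,::-1])
E
```

```text
clock: 7.5
ee_pos: [447.0, 151.3, 183.3]
orientation: [3.141, -0.001, 2.537]
contact_force: [0.3, -1.2, -1.7]
opening: 0.289
gripper_force: 59.3
clock: 7.7
ee_pos: [447.1, 148.6, 183.2]
orientation: [-3.14, -0.001, 2.536]
contact_force: [-0.3, -0.0, -2.0]
opening: 0.292
gripper_force: 59.3
tx -3.7 ty 0.9 tz 89.2 twist -0.1 j6 -2.83
```

View pics/w6.png

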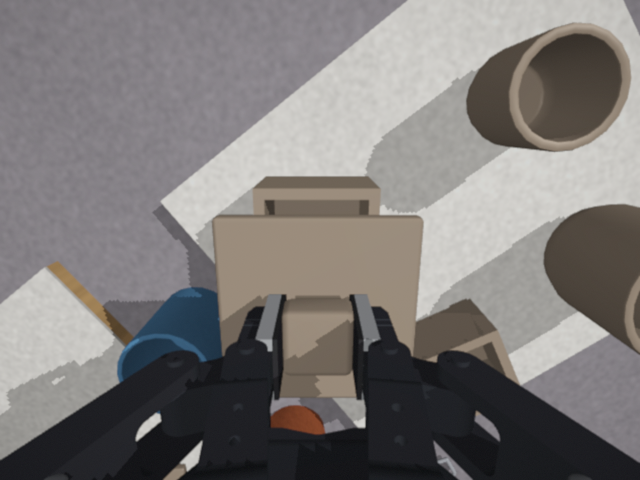

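Lid and jar sides are parallel: the lid's front edge runs (214..422,216) and the jar's rim edge (254..379,187). I compare the two centres.

```bash
python3 - <<'E'
from h import *
s=dict(np.load("w6.npz"));P=world(s);st=get_state();a=st["orientation"][2]
ux=np.array([np.cos(a),np.sin(a)]);uy=np.array([np.sin(a),-np.cos(a)]);p=st["ee_pos"][:2]
print("plate z",P[240:280,240:400,2].mean(), P[188:198,270:360,2].mean(),P[181:185,270:360,2].mean())
L=ray(s,[(214,216),(422,216)],P[240:280,240:400,2].mean());J=ray(s,[(254,188),(379,188)],88)
for n,q,h in (("lid",L,41),("jar",J,40)):
    c=q[:,:2].mean(0)-ux*h; print(n,np.linalg.norm(q[0]-q[1]),c.round(1),"tool",((c-p)@ux).round(1),((c-p)@uy).round(1))
E
```

```text
plate z 185.4134215857907 88.80518237785894 62.40606038157988
lid 78.60765427760931 [447.4 148.6] tool 0.1 0.6
jar 77.58092421963752 [449.7 145.9] tool -3.3 -0.3
```

```bash
python3 -m creep '[{"tx":-3,"ty":0,"tz":20,"twist":0,"claw":0},{"tx":-3,"ty":0,"tz":50,"twist":0,"claw":0},{"tx":-3,"ty":0,"tz":70,"twist":0,"claw":0},{"tx":-3,"ty":0,"tz":78,"twist":0,"claw":0},{"tx":-3,"ty":0,"tz":82,"twist":0,"claw":0},{"tx":-3,"ty":0,"tz":85,"twist":0,"claw":0},{"tx":-3,"ty":0,"tz":87,"twist":0,"claw":0},{"tx":-3,"ty":0,"tz":88,"twist":0,"claw":0}]'
python3 -m creep '[{"tx":0,"ty":0,"tz":1,"twist":0,"claw":0},{"tx":0,"ty":0,"tz":1,"twist":0,"claw":0}]'
```

```text
clock: 8.55
ee_pos: [450.3, 146.8, 96.3]
orientation: [3.14, 0.001, 2.535]
contact_force: [-0.4, 0.1, -1.5]
opening: 0.291
gripper_force: 59.4
clock: 8.75
ee_pos: [450.0, 146.7, 95.0]
orientation: [3.141, 0.0, 2.535]
contact_force: [-0.4, 0.3, -1.3]
opening: 0.291
gripper_force: 59.4
```

```bash
python3 -m creep '[{"tx":0,"ty":0,"tz":1,"twist":0,"claw":0},{"tx":0,"ty":0,"tz":1,"twist":0,"claw":0},{"tx":0,"ty":0,"tz":2,"twist":0,"claw":0},{"tx":0,"ty":0,"tz":2,"twist":0,"claw":0}]'
```

```text
clock: 9.15
ee_pos: [450.1, 146.8, 93.9]
orientation: [3.141, 0.001, 2.536]
contact_force: [-2.6, -0.2, 8.0]
opening: 0.287
gripper_force: 60.4
```

Contact (8 N) came at the expected height, so the lid is seated. I release it and rise, opening only to 0.6 so that the fingers clear the neighbours.

```bash
python3 -m creep '[{"tx":0,"ty":0,"tz":1,"twist":0,"claw":0.6},{"tx":0,"ty":0,"tz":1,"twist":0,"claw":0.6},{"tx":0,"ty":0,"tz":1,"twist":0,"claw":0.6},{"tx":0,"ty":0,"tz":-30,"twist":0,"claw":0.6},{"tx":0,"ty":0,"tz":-70,"twist":0,"claw":0.6},{"tx":0,"ty":0,"tz":-110,"twist":0,"claw":1},{"tx":0,"ty":0,"tz":-110,"twist":0,"claw":1}]'
python3 - <<'E'
from h import *
s=snapshot("wrist");P=world(s);np.savez("w7.npz",**s)
blobs(s,dict(sq=(317,260,96)))
print(P[255:262,300:330,2].mean())
go(599.3,-147.5,160,59.5)
E
```

```text
clock: 9.85
ee_pos: [453.0, 147.7, 208.6]
orientation: [3.132, 0.006, 2.536]
contact_force: [0.1, -0.5, -0.4]
opening: 0.918
gripper_force: 0.0
sq rect [447.9 148.3] [81.  87.2] 55.3 circ [450.  146.6] 56.4 mom 448.0 148.0
121.68952225697153
tx -289.6 ty -158.2 tz 45.5 twist -4.2 j6 -2.82
```

```bash
python3 -m creep '[{"tx":-20,"ty":-10,"tz":0,"twist":-4,"claw":1},{"tx":-62,"ty":-34,"tz":0,"twist":-4,"claw":1},{"tx":-105,"ty":-57,"tz":0,"twist":-4,"claw":1},{"tx":-148,"ty":-80,"tz":0,"twist":-4,"claw":1},{"tx":-190,"ty":-103,"tz":0,"twist":-4,"claw":1},{"tx":-232,"ty":-126,"tz":0,"twist":-4,"claw":1},{"tx":-270,"ty":-148,"tz":20,"twist":-4,"claw":1},{"tx":-290,"ty":-158,"tz":46,"twist":-4,"claw":1}]'
python3 -m creep '[{"tx":0,"ty":0,"tz":0,"twist":0,"claw":1},{"tx":0,"ty":0,"tz":0,"twist":0,"claw":1}]'
python3 - <<'E'
from h import *
s=snapshot("wrist");np.savez("w8.npz",**s);cv2.imwrite("pics/w8.png",s["pixels"][:,:,::-1])
go(599.3,-147.5,34,59.5)
E
```

```text
clock: 10.7
ee_pos: [599.1, -151.8, 155.3]
orientation: [-3.141, 0.0, 2.602]
contact_force: [0.2, 0.7, -0.3]
opening: 0.998
gripper_force: 0.0
clock: 10.9
ee_pos: [597.3, -148.9, 154.8]
orientation: [-3.14, -0.003, 2.604]
contact_force: [-0.1, 0.2, 0.6]
opening: 1.002
gripper_force: 0.0
tx -0.7 ty 1.4 tz 122.4 twist -0.2 j6 -2.12
```

View pics/w8.png

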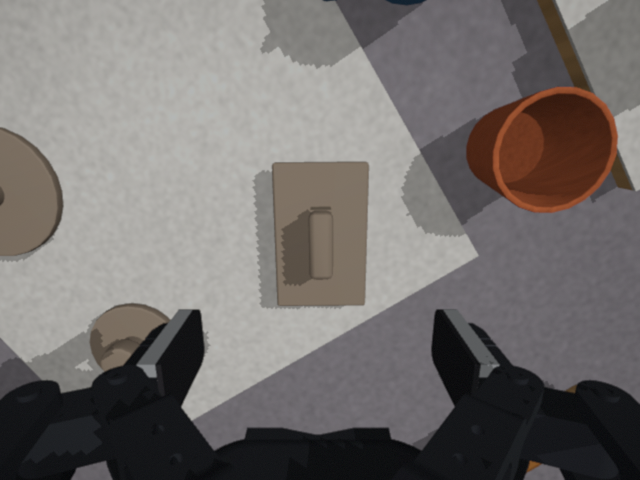

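The bar grip (321,243) is in line with the tool. I measure its centre.

```bash
python3 - <<'E'
from h import *
s=dict(np.load("w8.npz"))
q=ray(s,[(273,163),(369,163),(366,305),(278,305)],36)[:,:2]; print("corners mean",q.mean(0).round(1))
q=ray(s,[(310,212),(332,212),(332,278),(310,278)],60)[:,:2]; print("bar mean",q.mean(0).round(1)); 
go(*q.mean(0),34,59.5)
E
```

```text
corners mean [ 600.6 -147.8]
bar mean [ 599.1 -147.5]
tx -0.6 ty 1.3 tz 122.4 twist -0.2 j6 -2.12
```

```bash
python3 -m creep '[{"tx":-1,"ty":1,"tz":40,"twist":0,"claw":0.6},{"tx":-1,"ty":1,"tz":80,"twist":0,"claw":0.6},{"tx":-1,"ty":1,"tz":110,"twist":0,"claw":0.6},{"tx":-1,"ty":1,"tz":119,"twist":0,"claw":0.5},{"tx":-1,"ty":1,"tz":119,"twist":0,"claw":0.5},{"tx":-1,"ty":1,"tz":119,"twist":0,"claw":0.5}]'
```

```text
clock: 11.55
ee_pos: [601.1, -147.9, 40.2]
orientation: [3.14, 0.004, 2.606]
contact_force: [-0.2, -0.3, -0.1]
opening: 0.5
gripper_force: 0.0
```

```bash
python3 -m creep '[{"tx":0,"ty":0,"tz":2,"twist":0,"claw":0.5},{"tx":0,"ty":0,"tz":2,"twist":0,"claw":0},{"tx":0,"ty":0,"tz":2,"twist":0,"claw":0},{"tx":0,"ty":0,"tz":2,"twist":0,"claw":0},{"tx":0,"ty":0,"tz":2,"twist":0,"claw":0},{"tx":0,"ty":0,"tz":2,"twist":0,"claw":0}]'
```

```text
clock: 12.15
ee_pos: [600.1, -148.3, 36.9]
orientation: [3.141, 0.001, 2.605]
contact_force: [-1.7, 0.6, 5.8]
opening: 0.173
gripper_force: 60.5
```

```bash
python3 -m creep '[{"tx":0,"ty":0,"tz":-20,"twist":0,"claw":0},{"tx":0,"ty":0,"tz":-60,"twist":0,"claw":0},{"tx":0,"ty":0,"tz":-100,"twist":0,"claw":0},{"tx":0,"ty":0,"tz":-140,"twist":0,"claw":0},{"tx":0,"ty":0,"tz":-140,"twist":-8,"claw":0},{"tx":0,"ty":0,"tz":-140,"twist":-16,"claw":0},{"tx":0,"ty":0,"tz":-140,"twist":-24,"claw":0},{"tx":0,"ty":0,"tz":-140,"twist":-32,"claw":0}]'
python3 - <<'E'
from h import *
go(601.4,162.4,177,171.8)
E
```

```text
clock: 12.95
ee_pos: [599.1, -148.0, 175.1]
orientation: [3.141, -0.001, -3.114]
contact_force: [-0.5, -1.1, -1.7]
opening: 0.171
gripper_force: 59.5
tx -10.8 ty 310.2 tz -1.9 twist -80.2 j6 -1.55
```

```bash
python3 -m creep '[{"tx":-1,"ty":20,"tz":0,"twist":-8,"claw":0},{"tx":-2,"ty":60,"tz":0,"twist":-16,"claw":0},{"tx":-3,"ty":105,"tz":0,"twist":-24,"claw":0},{"tx":-5,"ty":150,"tz":0,"twist":-32,"claw":0},{"tx":-7,"ty":195,"tz":0,"twist":-40,"claw":0},{"tx":-8,"ty":240,"tz":0,"twist":-48,"claw":0},{"tx":-10,"ty":280,"tz":0,"twist":-56,"claw":0},{"tx":-11,"ty":310,"tz":0,"twist":-64,"claw":0}]'
python3 -m creep '[{"tx":0,"ty":0,"tz":0,"twist":-8,"claw":0},{"tx":0,"ty":0,"tz":0,"twist":-16,"claw":0},{"tx":0,"ty":0,"tz":0,"twist":-16,"claw":0},{"tx":0,"ty":0,"tz":0,"twist":-16,"claw":0}]'
python3 - <<'E'
from h import *
go(601.4,162.4,87,171.8);s=snapshot("wrist");np.savez("w9.npz",**s);cv2.imwrite("pics/w9.png",s["pixels"][:,:,::-1])
E
```

```text
clock: 13.75
ee_pos: [603.1, 164.6, 175.0]
orientation: [3.14, -0.0, -1.996]
contact_force: [0.7, -0.1, -1.0]
opening: 0.174
gripper_force: 59.5
clock: 14.15
ee_pos: [603.5, 161.9, 175.3]
orientation: [3.141, -0.0, -1.727]
contact_force: [0.2, -0.7, -1.0]
opening: 0.171
gripper_force: 59.5
tx -0.2 ty 2.2 tz 88.3 twist -0.8 j6 -0.67
```

View pics/w9.png

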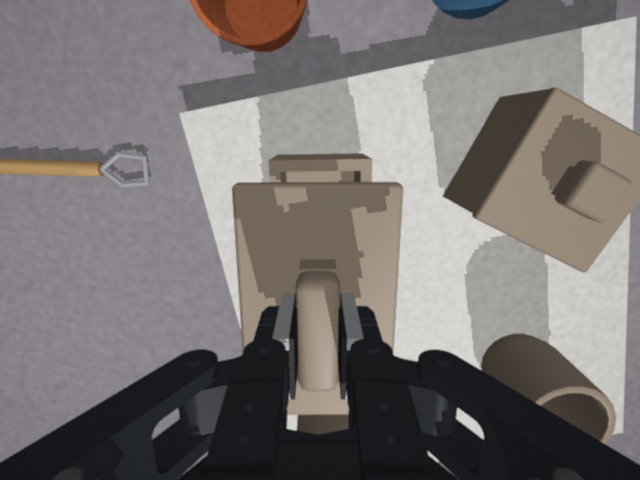

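The oblong lid's front edge (233..402,184) is parallel to the jar's (272..371,~165). At upper right the square lid is seated in line with its jar. I compare centres.

```bash
python3 - <<'E'
from h import *
s=dict(np.load("w9.npz"));P=world(s);st=get_state();a=st["orientation"][2]
ux=np.array([np.cos(a),np.sin(a)]);uy=np.array([np.sin(a),-np.cos(a)]);p=st["ee_pos"][:2]
print(P[150:184:3,320,2].round(0),s["pixels"][150:184:3,320,0])
zl=P[200:250,260:380,2].mean();print("plate z",zl)
L=ray(s,[(233,184),(402,184)],zl)
for v in (156,160,171): 
  J=ray(s,[(272,v),(371,v)],78)
  for n,q,h in (("lid",L,53),("jar%d"%v,J,52)):
    c=q[:,:2].mean(0)-ux*h; print(n,np.linalg.norm(q[0]-q[1]).round(1),"tool",((c-p)@ux).round(1),((c-p)@uy).round(1))
print("sq plate z",P[230:255,520:560,2].mean())
print("deg",np.degrees(np.arctan2(*(L[1]-L[0])[[1,0]])),np.degrees(np.arctan2(*(J[1]-J[0])[[1,0]])))
E
```

```text
[ 18.  18.  51.  75.  77.  77.  78.  31.  30.  29.  32. 172.] [166 146  87  98 116 117 117 144 158 157 158  95]
plate z 174.453757002333
lid 63.7 tool -1.1 0.4
jar156 60.5 tool 3.3 2.9
lid 63.7 tool -1.1 0.4
jar160 60.7 tool 0.9 2.9
lid 63.7 tool -1.1 0.4
jar171 61.2 tool -5.7 2.9
sq plate z 81.41302646095862
deg 171.05699504144707 171.056521246434
```

```bash
python3 - <<'E'
from h import *
s=dict(np.load("w9.npz"));P=world(s);q=P[195:225,505:545];print("sq plate z",q[...,2].mean(),q[...,2].std())
X,y=np.c_[q.reshape(-1,3)[:,:2],np.ones(q[...,0].size)],q[...,2].ravel();print(np.linalg.lstsq(X,y,rcond=None)[0])
E
python3 -m creep '[{"tx":1,"ty":2,"tz":30,"twist":0,"claw":0},{"tx":1,"ty":2,"tz":60,"twist":0,"claw":0},{"tx":1,"ty":2,"tz":75,"twist":0,"claw":0},{"tx":1,"ty":2,"tz":80,"twist":0,"claw":0},{"tx":1,"ty":2,"tz":84,"twist":0,"claw":0},{"tx":1,"ty":2,"tz":86,"twist":0,"claw":0},{"tx":1,"ty":2,"tz":86,"twist":0,"claw":0},{"tx":1,"ty":2,"tz":86,"twist":0,"claw":0}]'
```

```text
sq plate z 96.60107418851312 17.233343940412094
[   0.94052009   -0.72395501 -241.61083862]
clock: 15.0
ee_pos: [602.1, 161.5, 90.7]
orientation: [-3.14, 0.001, -1.724]
contact_force: [-0.0, -0.8, -1.2]
opening: 0.173
gripper_force: 59.5
```

```bash
python3 -m creep '[{"tx":0,"ty":0,"tz":1,"twist":0,"claw":0},{"tx":0,"ty":0,"tz":2,"twist":0,"claw":0},{"tx":0,"ty":0,"tz":3,"twist":0,"claw":0},{"tx":0,"ty":0,"tz":3,"twist":0,"claw":0}]'
```

```text
clock: 15.4
ee_pos: [601.7, 161.4, 86.9]
orientation: [-3.141, 0.0, -1.723]
contact_force: [0.2, -0.6, -0.6]
opening: 0.171
gripper_force: 59.6
```

```bash
python3 -m creep '[{"tx":0,"ty":0,"tz":1,"twist":0,"claw":0},{"tx":0,"ty":0,"tz":1,"twist":0,"claw":0},{"tx":0,"ty":0,"tz":2,"twist":0,"claw":0},{"tx":0,"ty":0,"tz":2,"twist":0,"claw":0}]'
```

```text
clock: 15.8
ee_pos: [601.8, 161.4, 86.9]
orientation: [-3.14, 0.0, -1.723]
contact_force: [-4.5, 0.5, 10.2]
opening: 0.174
gripper_force: 61.0
```

```bash
python3 -m creep '[{"tx":0,"ty":0,"tz":0,"twist":0,"claw":0.6},{"tx":0,"ty":0,"tz":0,"twist":0,"claw":0.6},{"tx":0,"ty":0,"tz":0,"twist":0,"claw":0.6},{"tx":0,"ty":0,"tz":0,"twist":0,"claw":0.6},{"tx":0,"ty":0,"tz":-30,"twist":0,"claw":0.6},{"tx":0,"ty":0,"tz":-70,"twist":0,"claw":0.6},{"tx":0,"ty":0,"tz":-110,"twist":0,"claw":1},{"tx":0,"ty":0,"tz":-110,"twist":0,"claw":1}]'
python3 - <<'E'
from h import *
s=snapshot("wrist");P=world(s);np.savez("w10.npz",**s)
blobs(s,dict(ob=(300,210,86)));print(np.median(P[195:225,280:300,2]))
go(456,-328,160)
E
```

```text
clock: 16.6
ee_pos: [604.8, 161.9, 201.7]
orientation: [-3.131, 0.005, -1.723]
contact_force: [0.3, -0.1, -0.1]
opening: 0.913
gripper_force: 0.0
ob rect [601.2 159.8] [108.4  65.2] 81.6 circ [600.9 161.3] 61.0 mom 601.2 160.1
85.47731774045766
tx 506.6 ty 71.2 tz 38.3 twist 0.0 j6 -0.67
```

```bash
python3 -m creep '[{"tx":30,"ty":4,"tz":0,"twist":0,"claw":1},{"tx":78,"ty":11,"tz":0,"twist":0,"claw":1},{"tx":127,"ty":18,"tz":0,"twist":0,"claw":1},{"tx":175,"ty":25,"tz":0,"twist":0,"claw":1},{"tx":223,"ty":31,"tz":0,"twist":0,"claw":1},{"tx":272,"ty":38,"tz":0,"twist":0,"claw":1},{"tx":320,"ty":45,"tz":0,"twist":0,"claw":1},{"tx":368,"ty":52,"tz":0,"twist":0,"claw":1}]'
python3 -m creep '[{"tx":48,"ty":7,"tz":0,"twist":0,"claw":1},{"tx":96,"ty":13,"tz":10,"twist":0,"claw":1},{"tx":130,"ty":18,"tz":30,"twist":0,"claw":1},{"tx":138,"ty":19,"tz":42,"twist":0,"claw":1},{"tx":138,"ty":19,"tz":42,"twist":0,"claw":1},{"tx":138,"ty":19,"tz":42,"twist":0,"claw":1}]'
python3 - <<'E'
from h import *
s=snapshot("wrist");P=world(s);np.savez("w11.npz",**s);cv2.imwrite("pics/w11.png",s["pixels"][:,:,::-1])
p=s["pixels"];
i=[(u,v) for v in range(150,330,12) for u in (290,)]
blobs(s,dict(large=(300,180,36)))
go(456,-328,34)
E
```

```text
clock: 17.45
ee_pos: [492.9, -196.0, 193.8]
orientation: [3.14, 0.0, -1.723]
contact_force: [0.6, -0.5, -0.1]
opening: 1.001
gripper_force: 0.0
clock: 18.05
ee_pos: [454.6, -327.5, 152.5]
orientation: [3.141, 0.0, -1.723]
contact_force: [0.3, 0.8, 0.1]
opening: 0.998
gripper_force: 0.0
large rect [ 456.6 -328.3] [89.7 89.5] 83.8 circ [ 456.4 -328.5] 45.5 mom 456.4 -328.4
tx 0.6 ty -1.0 tz 119.3 twist 0.0 j6 0.19
```

View pics/w11.png

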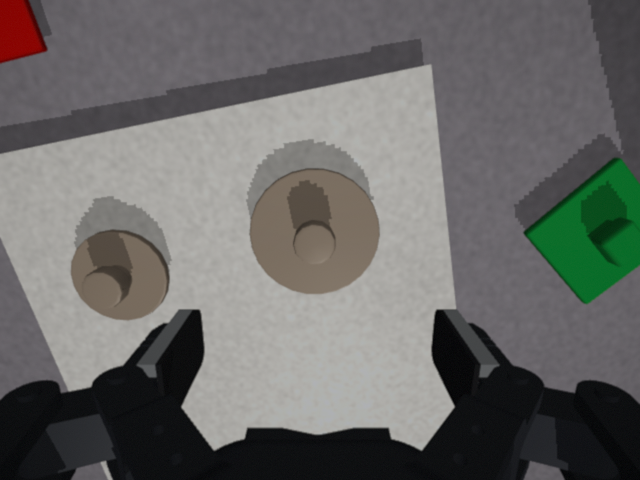

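The knob of the large lid (314,242) is centred between the fingers. I descend.

```bash
python3 -m creep '[{"tx":1,"ty":-1,"tz":40,"twist":0,"claw":0.6},{"tx":1,"ty":-1,"tz":80,"twist":0,"claw":0.6},{"tx":1,"ty":-1,"tz":110,"twist":0,"claw":0.6},{"tx":1,"ty":-1,"tz":118,"twist":0,"claw":0.6},{"tx":1,"ty":-1,"tz":118,"twist":0,"claw":0.6},{"tx":1,"ty":-1,"tz":118,"twist":0,"claw":0.6}]'
```

```text
clock: 18.7
ee_pos: [457.1, -329.4, 37.0]
orientation: [-3.138, -0.001, -1.722]
contact_force: [0.4, -0.4, 0.1]
opening: 0.598
gripper_force: 0.0
```

```bash
python3 -m creep '[{"tx":0,"ty":0,"tz":0,"twist":0,"claw":0},{"tx":0,"ty":0,"tz":0,"twist":0,"claw":0},{"tx":0,"ty":0,"tz":0,"twist":0,"claw":0},{"tx":0,"ty":0,"tz":0,"twist":0,"claw":0},{"tx":0,"ty":0,"tz":0,"twist":0,"claw":0}]'
```

```text
clock: 19.2
ee_pos: [456.6, -329.6, 36.9]
orientation: [-3.138, -0.001, -1.723]
contact_force: [0.1, 2.6, 6.8]
opening: 0.304
gripper_force: 58.6
```

```bash
python3 -m creep '[{"tx":0,"ty":0,"tz":-15,"twist":0,"claw":0},{"tx":0,"ty":0,"tz":-45,"twist":0,"claw":0},{"tx":0,"ty":0,"tz":-85,"twist":0,"claw":0},{"tx":0,"ty":0,"tz":-125,"twist":0,"claw":0},{"tx":0,"ty":0,"tz":-155,"twist":0,"claw":0},{"tx":0,"ty":0,"tz":-155,"twist":0,"claw":0}]'
python3 - <<'E'
from h import *
go(599.7,321.3,192)
E
```

```text
clock: 19.8
ee_pos: [457.6, -330.7, 195.9]
orientation: [-3.131, -0.004, -1.723]
contact_force: [-0.8, 0.3, -1.4]
opening: 0.304
gripper_force: 59.2
tx -666.0 ty -41.5 tz 3.9 twist 0.0 j6 0.19
```

```bash
python3 -m creep '[{"tx":-25,"ty":-2,"tz":0,"twist":0,"claw":0},{"tx":-70,"ty":-4,"tz":0,"twist":0,"claw":0},{"tx":-115,"ty":-7,"tz":0,"twist":0,"claw":0},{"tx":-160,"ty":-10,"tz":0,"twist":0,"claw":0},{"tx":-205,"ty":-13,"tz":0,"twist":0,"claw":0},{"tx":-250,"ty":-16,"tz":0,"twist":0,"claw":0},{"tx":-295,"ty":-18,"tz":0,"twist":0,"claw":0},{"tx":-340,"ty":-21,"tz":0,"twist":0,"claw":0}]'
python3 -m creep '[{"tx":-45,"ty":-3,"tz":0,"twist":0,"claw":0},{"tx":-90,"ty":-6,"tz":0,"twist":0,"claw":0},{"tx":-135,"ty":-9,"tz":0,"twist":0,"claw":0},{"tx":-180,"ty":-12,"tz":0,"twist":0,"claw":0},{"tx":-225,"ty":-14,"tz":0,"twist":0,"claw":0},{"tx":-270,"ty":-17,"tz":0,"twist":0,"claw":0},{"tx":-310,"ty":-20,"tz":0,"twist":0,"claw":0},{"tx":-326,"ty":-20,"tz":0,"twist":0,"claw":0}]'
python3 -m creep '[{"tx":0,"ty":0,"tz":0,"twist":0,"claw":0},{"tx":0,"ty":0,"tz":0,"twist":0,"claw":0},{"tx":0,"ty":0,"tz":0,"twist":0,"claw":0}]'
python3 - <<'E'
from h import *
go(599.7,321.3,127);s=snapshot("wrist");np.savez("w12.npz",**s);cv2.imwrite("pics/w12.png",s["pixels"][:,:,::-1])
E
```

```text
clock: 20.6
ee_pos: [527.4, 5.6, 189.6]
orientation: [3.141, 0.0, -1.724]
contact_force: [0.9, -0.6, -1.0]
opening: 0.298
gripper_force: 59.2
clock: 21.4
ee_pos: [596.7, 326.2, 187.8]
orientation: [3.14, -0.001, -1.721]
contact_force: [-0.1, -0.3, -1.2]
opening: 0.306
gripper_force: 59.3
clock: 21.7
ee_pos: [597.0, 321.9, 189.9]
orientation: [3.141, -0.0, -1.724]
contact_force: [1.4, -0.7, -1.1]
opening: 0.301
gripper_force: 59.3
tx 0.2 ty -2.7 tz 62.9 twist 0.0 j6 -0.88
```

View pics/w12.png

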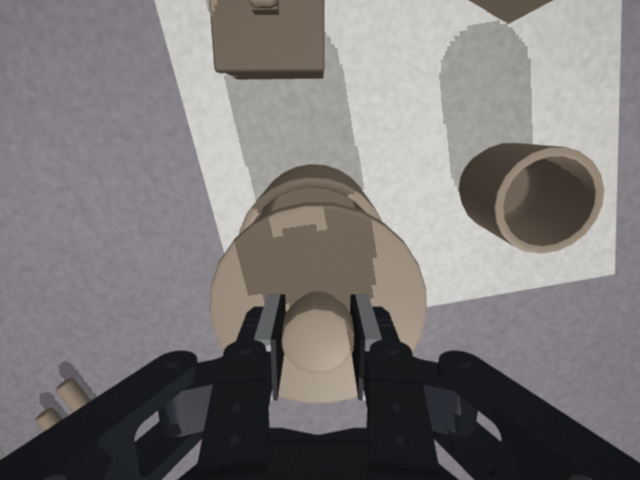

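The large lid is held level (outline 210..427, centre u≈318) over its jar (rim arc 245..383, centre u≈314). I fit both circles.

```bash
python3 - <<'E'
from h import *
from scipy.optimize import least_squares
s=dict(np.load("w12.npz"));P=world(s);st=get_state();a=st["orientation"][2]
ux=np.array([np.cos(a),np.sin(a)]);uy=np.array([np.sin(a),-np.cos(a)]);p=st["ee_pos"][:2]
zl=np.median(P[235:280,260:370,2]);print("plate z",zl)
Z=P[...,2]
def first(z,us,tol,v0=120,v1=330):
    o=[]
    for u in us:
        k=[v for v in range(v0,v1) if abs(Z[v,u]-z)<tol and abs(Z[v+1,u]-z)<tol]
        if k:o.append((u,k[0]))
    return o
for n,z,us,tol,r in (("lid",zl,range(235,403,6),5,46),("jar",118,range(262,372,5),5,45)):
    q=ray(s,first(z,us,tol),z)[:,:2]
    f=least_squares(lambda c:np.hypot(*(q-c).T)-r,[598,321],loss="soft_l1");e=f.x-p
    print(n,f.x.round(1),"tool",(e@ux).round(1),(e@uy).round(1),"rms",np.abs(f.fun).mean().round(2))
E
```

```text
plate z 188.3387341109023
lid [596.7 323.4] tool -1.5 0.6 rms 0.2
jar [599.6 320.5] tool 1.0 -2.6 rms 0.21
```

```bash
python3 -m creep '[{"tx":2,"ty":-3,"tz":0,"twist":0,"claw":0},{"tx":2,"ty":-3,"tz":25,"twist":0,"claw":0},{"tx":2,"ty":-3,"tz":45,"twist":0,"claw":0},{"tx":2,"ty":-3,"tz":54,"twist":0,"claw":0},{"tx":2,"ty":-3,"tz":58,"twist":0,"claw":0},{"tx":2,"ty":-3,"tz":60,"twist":0,"claw":0},{"tx":2,"ty":-3,"tz":60,"twist":0,"claw":0},{"tx":2,"ty":-3,"tz":60,"twist":0,"claw":0}]'
python3 -m creep '[{"tx":0,"ty":0,"tz":1,"twist":0,"claw":0},{"tx":0,"ty":0,"tz":1,"twist":0,"claw":0},{"tx":0,"ty":0,"tz":2,"twist":0,"claw":0},{"tx":0,"ty":0,"tz":2,"twist":0,"claw":0}]'
```

```text
clock: 22.55
ee_pos: [600.3, 320.7, 130.9]
orientation: [-3.14, 0.001, -1.723]
contact_force: [-0.9, -0.4, -1.2]
opening: 0.3
gripper_force: 59.3
clock: 22.95
ee_pos: [599.7, 320.5, 127.6]
orientation: [3.141, -0.0, -1.723]
contact_force: [-0.2, -0.7, -1.5]
opening: 0.304
gripper_force: 59.3
```

```bash
python3 -m creep '[{"tx":0,"ty":0,"tz":1,"twist":0,"claw":0},{"tx":0,"ty":0,"tz":1,"twist":0,"claw":0},{"tx":0,"ty":0,"tz":2,"twist":0,"claw":0},{"tx":0,"ty":0,"tz":2,"twist":0,"claw":0}]'
```

```text
clock: 23.35
ee_pos: [600.0, 320.6, 127.0]
orientation: [-3.14, 0.001, -1.723]
contact_force: [-2.2, -0.9, 4.6]
opening: 0.302
gripper_force: 59.7
```

Seated at the expected 127. I release, rise and go for the small lid.

```bash
python3 -m creep '[{"tx":0,"ty":0,"tz":0,"twist":0,"claw":0.6},{"tx":0,"ty":0,"tz":0,"twist":0,"claw":0.6},{"tx":0,"ty":0,"tz":0,"twist":0,"claw":0.6},{"tx":0,"ty":0,"tz":0,"twist":0,"claw":0.6},{"tx":0,"ty":0,"tz":-25,"twist":0,"claw":0.6},{"tx":0,"ty":0,"tz":-55,"twist":0,"claw":0.6},{"tx":0,"ty":0,"tz":-80,"twist":0,"claw":1},{"tx":0,"ty":0,"tz":-80,"twist":0,"claw":1}]'
python3 - <<'E'
from h import *
s=snapshot("wrist");P=world(s);np.savez("w13.npz",**s)
blobs(s,dict(large=(310,250,126)))
go(600.5,-317.5,155)
E
```

```text
clock: 24.15
ee_pos: [601.7, 321.1, 210.6]
orientation: [-3.135, 0.005, -1.723]
contact_force: [-0.0, 0.2, 0.4]
opening: 0.915
gripper_force: 0.0
large rect [599.1 320.6] [92.4 90.7] 39.5 circ [599.3 317.9] 49.2 mom 599.4 319.4
tx 631.1 ty -96.9 tz 53.1 twist 0.0 j6 -0.87
```

```bash
python3 -m creep '[{"tx":30,"ty":-5,"tz":0,"twist":0,"claw":1},{"tx":78,"ty":-12,"tz":0,"twist":0,"claw":1},{"tx":126,"ty":-19,"tz":0,"twist":0,"claw":1},{"tx":174,"ty":-27,"tz":0,"twist":0,"claw":1},{"tx":222,"ty":-34,"tz":0,"twist":0,"claw":1},{"tx":270,"ty":-41,"tz":0,"twist":0,"claw":1},{"tx":318,"ty":-49,"tz":0,"twist":0,"claw":1},{"tx":366,"ty":-56,"tz":0,"twist":0,"claw":1}]'
python3 -m creep '[{"tx":48,"ty":-7,"tz":0,"twist":0,"claw":1},{"tx":96,"ty":-14,"tz":0,"twist":0,"claw":1},{"tx":144,"ty":-22,"tz":0,"twist":0,"claw":1},{"tx":192,"ty":-30,"tz":10,"twist":0,"claw":1},{"tx":240,"ty":-37,"tz":30,"twist":0,"claw":1},{"tx":265,"ty":-41,"tz":50,"twist":0,"claw":1},{"tx":265,"ty":-41,"tz":50,"twist":0,"claw":1},{"tx":265,"ty":-41,"tz":50,"twist":0,"claw":1}]'
python3 - <<'E'
from h import *
s=snapshot("wrist");P=world(s);np.savez("w14.npz",**s);cv2.imwrite("pics/w14.png",s["pixels"][:,:,::-1])
blobs(s,dict(small=(300,215,36),small2=(300,250,36)))
go(600.5,-317.5,36)
E
```

```text
clock: 25.0
ee_pos: [598.7, -51.6, 204.8]
orientation: [3.14, -0.0, -1.723]
contact_force: [0.8, 0.2, 0.1]
opening: 0.998
gripper_force: 0.0
clock: 25.8
ee_pos: [598.8, -318.3, 153.9]
orientation: [3.138, 0.001, -1.725]
contact_force: [-0.1, 0.3, 0.7]
opening: 1.0
gripper_force: 0.0
small rect [ 602.  -318.2] [67.8 67.7] 81.2 circ [ 601.9 -318.5] 34.6 mom 601.8 -318.2
small2 rect [ 602.  -318.2] [67.8 67.7] 81.2 circ [ 601.9 -318.5] 34.6 mom 601.8 -318.2
tx -0.3 ty -0.8 tz 119.3 twist 0.0 j6 0.11
```

View pics/w14.png

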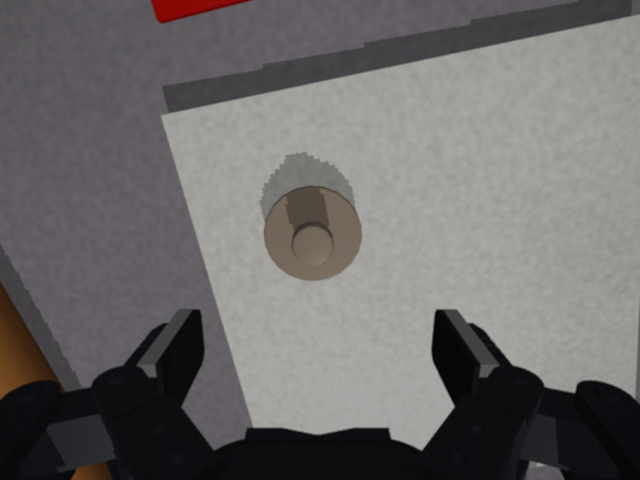

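The knob of the small lid (313,244) is nearly centred. I descend and grip.

```bash
python3 -m creep '[{"tx":0,"ty":-2,"tz":40,"twist":0,"claw":0.6},{"tx":0,"ty":-2,"tz":80,"twist":0,"claw":0.6},{"tx":0,"ty":-2,"tz":110,"twist":0,"claw":0.6},{"tx":0,"ty":-2,"tz":118,"twist":0,"claw":0.6},{"tx":0,"ty":-2,"tz":118,"twist":0,"claw":0.6},{"tx":0,"ty":-2,"tz":118,"twist":0,"claw":0.6}]'
python3 -m creep '[{"tx":0,"ty":0,"tz":0,"twist":0,"claw":0},{"tx":0,"ty":0,"tz":0,"twist":0,"claw":0},{"tx":0,"ty":0,"tz":0,"twist":0,"claw":0},{"tx":0,"ty":0,"tz":0,"twist":0,"claw":0},{"tx":0,"ty":0,"tz":0,"twist":0,"claw":0}]'
```

```text
clock: 26.45
ee_pos: [603.4, -318.4, 40.5]
orientation: [-3.138, -0.001, -1.722]
contact_force: [-0.0, 0.1, 0.5]
opening: 0.599
gripper_force: 0.0
clock: 26.95
ee_pos: [602.9, -318.7, 40.3]
orientation: [-3.138, -0.001, -1.723]
contact_force: [-1.5, 1.8, 6.6]
opening: 0.301
gripper_force: 58.7
```

```bash
python3 -m creep '[{"tx":0,"ty":0,"tz":-15,"twist":0,"claw":0},{"tx":0,"ty":0,"tz":-45,"twist":0,"claw":0},{"tx":0,"ty":0,"tz":-85,"twist":0,"claw":0},{"tx":0,"ty":0,"tz":-125,"twist":0,"claw":0},{"tx":0,"ty":0,"tz":-160,"twist":0,"claw":0},{"tx":0,"ty":0,"tz":-165,"twist":0,"claw":0},{"tx":0,"ty":0,"tz":-165,"twist":0,"claw":0}]'
python3 - <<'E'
from h import *
go(451.3,317.4,204)
E
```

```text
clock: 27.65
ee_pos: [602.3, -318.4, 204.6]
orientation: [-3.138, -0.0, -1.724]
contact_force: [0.0, -1.1, -1.2]
opening: 0.3
gripper_force: 59.1
tx -605.4 ty 246.0 tz 0.6 twist 0.0 j6 0.11
```

```bash
python3 -m creep '[{"tx":-23,"ty":9,"tz":0,"twist":0,"claw":0},{"tx":-65,"ty":26,"tz":0,"twist":0,"claw":0},{"tx":-107,"ty":43,"tz":0,"twist":0,"claw":0},{"tx":-149,"ty":60,"tz":0,"twist":0,"claw":0},{"tx":-191,"ty":77,"tz":0,"twist":0,"claw":0},{"tx":-233,"ty":94,"tz":0,"twist":0,"claw":0},{"tx":-275,"ty":111,"tz":0,"twist":0,"claw":0},{"tx":-317,"ty":129,"tz":0,"twist":0,"claw":0}]'
python3 -m creep '[{"tx":-42,"ty":17,"tz":0,"twist":0,"claw":0},{"tx":-84,"ty":34,"tz":0,"twist":0,"claw":0},{"tx":-126,"ty":51,"tz":0,"twist":0,"claw":0},{"tx":-168,"ty":68,"tz":0,"twist":0,"claw":0},{"tx":-210,"ty":85,"tz":0,"twist":0,"claw":0},{"tx":-250,"ty":102,"tz":0,"twist":0,"claw":0},{"tx":-278,"ty":113,"tz":0,"twist":0,"claw":0},{"tx":-288,"ty":117,"tz":0,"twist":0,"claw":0}]'
python3 -m creep '[{"tx":0,"ty":0,"tz":20,"twist":0,"claw":0},{"tx":0,"ty":0,"tz":30,"twist":0,"claw":0},{"tx":0,"ty":0,"tz":30,"twist":0,"claw":0},{"tx":0,"ty":0,"tz":30,"twist":0,"claw":0}]'
cat > fit.py <<'E'
from h import *
from scipy.optimize import least_squares
go(451.3,317.4,110);s=snapshot("wrist");np.savez("w15.npz",**s)
P=world(s);st=get_state();a=st["orientation"][2]
ux=np.array([np.cos(a),np.sin(a)]);uy=np.array([np.sin(a),-np.cos(a)]);p=st["ee_pos"][:2]
Z=P[...,2];zl=np.median(Z[255:280,290:345]);print("plate z",zl)
def first(z,us,tol,v0=100,v1=330):
    o=[]
    for u in us:
        k=[v for v in range(v0,v1) if abs(Z[v,u]-z)<tol and abs(Z[v+1,u]-z)<tol]
        if k:o.append((u,k[0]))
    return o
for n,z,us,tol,r in (("lid",zl,range(260,376,6),5,35),("jar",98,range(285,350,4),5,34)):
    q=ray(s,first(z,us,tol),z)[:,:2]
    f=least_squares(lambda c:np.hypot(*(q-c).T)-r,[451,317],loss="soft_l1");e=f.x-p
    print(n,len(q),f.x.round(1),"tool",(e@ux).round(1),(e@uy).round(1),"res",np.abs(f.fun).mean().round(2))
cv2.imwrite("pics/w15.png",s["pixels"][:,:,::-1])
E
python3 fit.py
```

```text
clock: 28.45
ee_pos: [520.7, 16.2, 201.1]
orientation: [3.139, -0.001, -1.724]
contact_force: [1.1, 1.0, -1.1]
opening: 0.3
gripper_force: 59.2
clock: 29.25
ee_pos: [448.8, 319.1, 200.6]
orientation: [3.139, -0.002, -1.721]
contact_force: [-0.2, -0.5, -1.3]
opening: 0.301
gripper_force: 59.2
clock: 29.65
ee_pos: [450.8, 316.3, 172.8]
orientation: [3.142, -0.001, -1.724]
contact_force: [-0.2, 0.9, -0.6]
opening: 0.297
gripper_force: 59.2
tx -1.1 ty -0.4 tz 62.8 twist 0.0 j6 -1.05
plate z 167.90839365386438
lid 20 [450.3 316.5] tool 0.2 0.7 res 0.18
jar 17 [450.1 316.3] tool 0.5 0.8 res 0.18
```

View pics/w15.png

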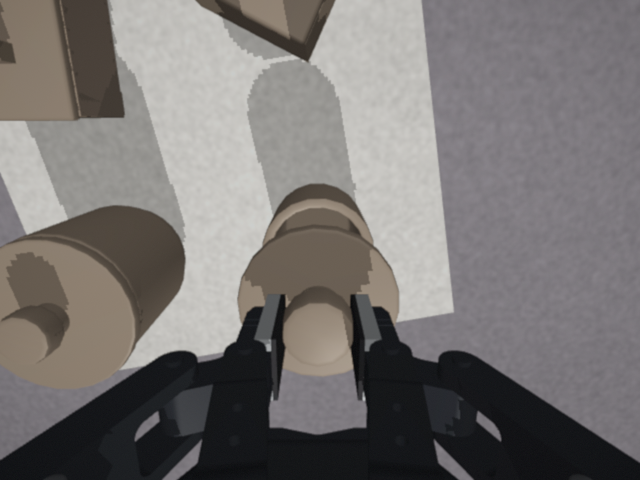

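The small lid (outline 238..398) is centred on its jar (arc 263..372), both at u≈318. At left the large lid (70,320) sits flush. I set the small lid down.

```bash
python3 -m creep '[{"tx":0,"ty":0,"tz":20,"twist":0,"claw":0},{"tx":0,"ty":0,"tz":42,"twist":0,"claw":0},{"tx":0,"ty":0,"tz":53,"twist":0,"claw":0},{"tx":0,"ty":0,"tz":57,"twist":0,"claw":0},{"tx":0,"ty":0,"tz":59,"twist":0,"claw":0},{"tx":0,"ty":0,"tz":60,"twist":0,"claw":0},{"tx":0,"ty":0,"tz":61,"twist":0,"claw":0},{"tx":0,"ty":0,"tz":61,"twist":0,"claw":0}]'
python3 -m creep '[{"tx":0,"ty":0,"tz":1,"twist":0,"claw":0},{"tx":0,"ty":0,"tz":1,"twist":0,"claw":0},{"tx":0,"ty":0,"tz":2,"twist":0,"claw":0},{"tx":0,"ty":0,"tz":2,"twist":0,"claw":0}]'
```

```text
clock: 30.5
ee_pos: [450.7, 317.3, 112.3]
orientation: [-3.141, 0.001, -1.723]
contact_force: [0.1, 0.5, -0.8]
opening: 0.298
gripper_force: 59.2
clock: 30.9
ee_pos: [450.9, 317.3, 110.4]
orientation: [-3.141, 0.001, -1.723]
contact_force: [-0.4, -0.4, 2.7]
opening: 0.303
gripper_force: 59.6
```

```bash
python3 -m creep '[{"tx":0,"ty":0,"tz":1,"twist":0,"claw":0},{"tx":0,"ty":0,"tz":1,"twist":0,"claw":0.6},{"tx":0,"ty":0,"tz":1,"twist":0,"claw":0.6},{"tx":0,"ty":0,"tz":1,"twist":0,"claw":0.6},{"tx":0,"ty":0,"tz":1,"twist":0,"claw":0.6},{"tx":0,"ty":0,"tz":-30,"twist":0,"claw":0.6},{"tx":0,"ty":0,"tz":-70,"twist":0,"claw":0.6},{"tx":0,"ty":0,"tz":-110,"twist":0,"claw":1}]'
python3 -m creep '[{"tx":30,"ty":0,"tz":-40,"twist":0,"claw":1},{"tx":30,"ty":0,"tz":-85,"twist":0,"claw":1},{"tx":30,"ty":0,"tz":-130,"twist":0,"claw":1},{"tx":30,"ty":0,"tz":-175,"twist":0,"claw":1},{"tx":30,"ty":0,"tz":-190,"twist":0,"claw":1},{"tx":30,"ty":0,"tz":-190,"twist":0,"claw":1},{"tx":30,"ty":0,"tz":-190,"twist":0,"claw":1}]'
python3 - <<'E'
from h import *
go(450,240,420,90)
E
```

```text
clock: 31.7
ee_pos: [450.3, 316.7, 220.8]
orientation: [3.141, -0.001, -1.723]
contact_force: [0.0, 1.0, 0.9]
opening: 0.758
gripper_force: 0.0
clock: 32.4
ee_pos: [445.9, 287.7, 409.1]
orientation: [3.141, -0.0, -1.723]
contact_force: [0.6, 0.5, -0.3]
opening: 1.0
gripper_force: 0.0
tx 46.5 ty -11.3 tz -10.9 twist 81.3 j6 -1.02
```

```bash
python3 -m creep '[{"tx":46,"ty":-11,"tz":-10,"twist":8,"claw":1},{"tx":46,"ty":-11,"tz":-10,"twist":16,"claw":1},{"tx":46,"ty":-11,"tz":-10,"twist":24,"claw":1},{"tx":46,"ty":-11,"tz":-10,"twist":32,"claw":1},{"tx":46,"ty":-11,"tz":-10,"twist":40,"claw":1},{"tx":46,"ty":-11,"tz":-10,"twist":48,"claw":1},{"tx":46,"ty":-11,"tz":-10,"twist":56,"claw":1},{"tx":46,"ty":-11,"tz":-10,"twist":64,"claw":1}]'
python3 -m creep '[{"tx":0,"ty":0,"tz":0,"twist":8,"claw":1},{"tx":0,"ty":0,"tz":0,"twist":17,"claw":1},{"tx":0,"ty":0,"tz":0,"twist":17,"claw":1},{"tx":0,"ty":0,"tz":0,"twist":17,"claw":1},{"tx":0,"ty":0,"tz":0,"twist":17,"claw":1}]'
python3 - <<'E'
from h import *
s=snapshot("wrist");np.savez("w16.npz",**s);P=world(s)
cv2.imwrite("pics/w16.png",s["pixels"][:,:,::-1])
K=s["camera_matrix"];T=s["cam_to_world"]
for n,x,y,z,jz in (("large",599.8,321,126,118),("oblong",601.4,161.5,86,78),("small",451,317,106,98),("square",450.6,147,96,88)):
    m=(np.hypot(P[...,0]-x,P[...,1]-y)<75)&(P[...,2]>z-5)&(P[...,2]<z+5)
    c=max(cv2.findContours(m.astype(np.uint8),cv2.RETR_EXTERNAL,cv2.CHAIN_APPROX_NONE)[0],key=len)[:,0]
    q=ray(s,c,z)[:,:2].astype(np.float32);R=cv2.minAreaRect(q);w=P[m]
    k=np.linalg.lstsq(np.c_[w[:,:2]-[x,y],np.ones(len(w))],w[:,2],rcond=None)[0]
    print(n,np.round(R[0],1),np.round(R[1],1),round(R[2],1),"z med",np.median(w[:,2]).round(1),"tilt",k[:2].round(3))
E
```

```text
clock: 33.2
ee_pos: [449.5, 240.2, 418.1]
orientation: [-3.14, -0.003, -2.846]
contact_force: [-0.8, 0.7, 0.0]
opening: 1.001
gripper_force: 0.0
clock: 33.7
ee_pos: [449.8, 240.3, 419.3]
orientation: [-3.141, -0.001, -3.134]
contact_force: [-0.3, -0.2, -0.6]
opening: 1.0
gripper_force: 0.0
large [598.3 321.3] [92.2 89.7] 4.7 z med 125.5 tilt [0.005 0.001]
oblong [600.3 162.8] [105.4  67.1] 81.4 z med 85.6 tilt [ 0.007 -0.002]
small [450.4 317.6] [68.9 68.8] 47.5 z med 105.3 tilt [0.003 0.003]
square [450.6 146.6] [81.6 82.2] 55.3 z med 95.5 tilt [ 0.002 -0.002]
```

View pics/w16.png

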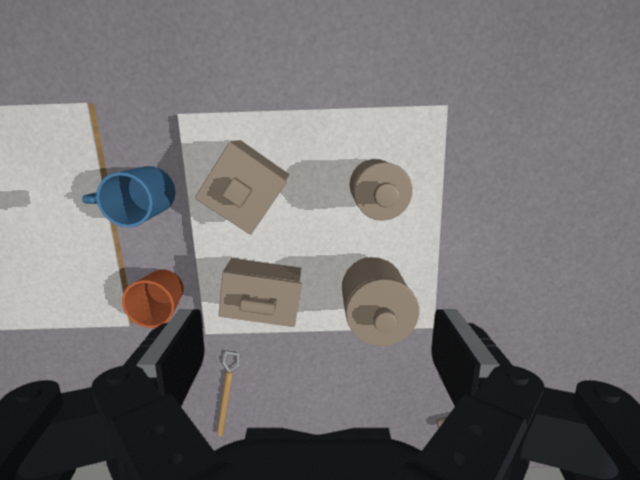

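All four lids are on their own jars: square (242,188), small (382,190), oblong (260,295), large (382,302). They are level, at the right heights, in line and within 2 mm of centre. The mug and flowerpot look undisturbed and the arm touches nothing.

```bash
python3 -c "
from station import close_job;print(close_job())"
```

```text
the job is handed in; nothing more can be done
None
```

All four lids are seated on their own jars, centred to about 2 mm and level by the last camera check; I handed the job in at about 34 s, but no verdict came back.

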